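Crate the colour-coded billets and swing the hold-down bar shut

ROBOT

A 6-joint arm with a two-finger parallel gripper is mounted at the origin on the work surface. World frame = base frame: x ahead of the robot, y to its left, z up, the work surface at z = 0. Lengths are in m, angles in rad, forces in N, time in s.
With the tool pointing down it reaches from about 0.35 to 0.975 m from the base axis. Payload 4.9 kg.
Tool frame: the origin (TCP) lies at the very end of the fingers, on their centre line; the grasp point (between the pads) lies 19 mm behind it; z points along the fingers, y is the line along which they close (so a half turn about z gives the same grasp; the last joint's range is limited). The gripper opens to 85 mm and grips with 20 to 120 N. Pads are 22 mm wide; open, the fingers measure 114 mm over their backs; the gripper's body (76 mm by 85 mm) begins 54 mm behind the grasp point. The pads swing forward as they close: fully open they stand 13 mm farther back than shut.
Start: joints at [1.131, 0.053, 1.613, -0, 1.476, -0.119], TCP at [0.197, 0.593, 0.231] pointing down, gripper open.
Joint ranges: [-3.01, 3.01], [-1.01, 2.22], [0.06, 2.58], [-1.02, 4.17], [0.09, 2.62], [-3.14, 3.14]. Speed limits (rad/s): [2.57, 2.57, 3.14, 3.14, 3.14, 3.14].

INTERFACE

Orientations are given as a unit quaternion [w, x, y, z].
In Python, from plant import manip gives the robot as it stands.
- The arm moves only by the shell command python3 -m pendant 'ROWS'. ROWS is JSON, a list of rows, each a list of 3 entries, a list of its own where there are three numbers: the opening, from 0 (shut) to 1 (fully open), then the shift along the tool's x, y, z in units of 12 cm (1.0 is 12 cm), then the turn about the tool's z in units of pi rad (1.0 is pi rad). In form: [[gripper, [dx, dy, dz], roll], ...]. A call has 1 to 10 rows; each row is the pose to reach, as a shift and turn from the pose commanded when the call began, along the tool's axes at that moment, turning the shorter way round; what a row does not reach only later rows make up. A row lasts 1/10 s, in which the tool goes at most 50 mm and 8.59 degrees, less where a joint would pass 70% of its speed; a pose out of reach is approached as far as the arm can. A call with a number of a shift or a turn outside -1 to 1 is refused whole. A call with a gripper value outside its range is refused whole. The fingers move at their own pace and stop on an object; the grip force is fixed at half the most. Time passes only in rows, so rows that repeat a pose let the fingers close. It gives the time, the measured TCP pose, the force, the opening and the grip force at its end, in the units of the state.
- manip.state(): the state, without advancing time (a new reading comes with each control period).
- manip.grab_frame(name): name is "scene" or "top" or "wrist"; returns a dict with "img" (420x560x3 uint8, red, green, blue), "fx", "fy", "cx", "cy" (pixels), "D" ([k1, k2, p1, p2, k3] as OpenCV has them; the pictures are not rectified), "eye" and "rotation" of the camera in the world; the wrist camera has in their place "tool_from_camera" (4x4, takes a point from camera to tool coordinates, whose origin is the TCP and whose axes are the flange's). Camera axes: x right, y down, z forward; pixel columns grow to the right and rows downward; lengths in m; the calibration is good to about 2 mm. A picture is of the moment at which its call begins: read the wrist's pose just before it. There is no depth.
- manip.job_done(): hands the job in; it is judged then, once.
The state is a dict: "time": time; "joint_pos": joint angles; "joint_vel": joint speeds; "joint_efforts": joint torques, N m; "tool_pos": TCP position; "tool_rot": TCP orientation; "contact_force": force on the tool from outside, world axes, zero at the start; "ft_torque": the same for the moment, N m; "gripper_width": opening from 0.0 (shut) to 1.0 (fully open); "grasp_force": force on a finger pad.
Only numpy, scipy, OpenCV 4.12 (cv2) and the standard library are available. Lean on these libraries where they do the work, as an engineer would, in place of code of your own. Each camera call takes 0.05 s, during which the arm holds its last target. There are 200 camera calls.

TASK

Three sawn steel billets with painted tops stand on the bench: stand each one upright in the crate cell whose floor has its colour, setting it down rather than dropping it. Then swing the crate's yellow hold-down bar fully shut over the billets. Leave the blue billet in its cell, and do not disturb the offcut disc, the can or the wrench.

Things in the scene. Friction and masses are not known exactly. Their poses are not given: they have to be found in the camera images.
- billet_red: sawn round steel billet standing upright on the bench, 38 mm diameter, 85 mm tall, about 0.75 kg, top end painted red. Origin: centre of its lower end, z axis up along it
- billet_green: sawn round steel billet standing upright on the bench, 38 mm diameter, 85 mm tall, about 0.75 kg, top end painted green. Origin: centre of its lower end, z axis up along it
- billet_yellow: sawn round steel billet standing upright on the bench, 38 mm diameter, 85 mm tall, about 0.75 kg, top end painted yellow. Origin: centre of its lower end, z axis up along it
- plate_red: square red painted floor plate, 56 x 56 x 2 mm, fixed in one of the crate's cells; marks the cell for the red billet. Which of the cells it lies in varies. Origin: centre of its underside, which lies on the crate's inner floor; its top is 2 mm higher
- plate_green: square green painted floor plate, 56 x 56 x 2 mm, fixed in one of the crate's cells; marks the cell for the green billet. Which of the cells it lies in varies. Origin: centre of its underside, which lies on the crate's inner floor; its top is 2 mm higher
- plate_yellow: square yellow painted floor plate, 56 x 56 x 2 mm, fixed in one of the crate's cells; marks the cell for the yellow billet. Which of the cells it lies in varies. Origin: centre of its underside, which lies on the crate's inner floor; its top is 2 mm higher
- crate: grey steel crate fixed to the bench, 138 x 138 mm, walls and dividers 46 mm high, 6 mm thick, floor 6 mm thick; four cells of 60 x 60 mm centred at (+-33, +-33) mm in its frame. Origin: centre of its underside, x and y along its sides. The bar's pivot post stands outside its -y side, a 100 mm high rest (30 x 12 mm) for the bar's end outside its +y side
- billet_blue: a like billet with a blue painted top, already standing in the crate's blue-floored cell at (+33, +33) mm of the crate; it stays there. Origin: centre of its lower end
- holdbar (a joint): angle of the yellow flat hold-down bar (50 mm wide, 6 mm thick, underside 100 mm above the bench, 7 mm over the tops of crated billets) about its upright pivot. 0 = shut at its stop, along the crate's +y across its middle; grows anticlockwise seen from above, about 1.7 = wide open on the robot's side. Stays where left; about 1 N at the handle swings it
- bar_pivot (a point): the bar's pivot axis, at the height of the bar's underside, at (0, -100, 100) mm in the crate's frame
- bar_handle (a point): the bar's handle: black upright round post, 16 mm diameter, 50 mm tall, standing on the bar's free end 182 mm from the pivot. The point is on its axis, 30 mm above the bar's top face and 20 mm below the post's top
- offcut: bystander: flat steel disc lying on the bench, 70 mm diameter, 30 mm high. Origin: centre of its underside
- paint_can: bystander: white spray can with an orange band and cap, 64 mm diameter, 180 mm tall, standing. Origin: centre of its underside
- wrench: bystander: wrench lying on the bench, about 200 mm long, lying along its x axis
There are look-alikes about, which are no part of the job. Leave any black or orange look-alike of the billet_yellow alone.

How it is judged:
On the way, in this order (a step that is already met when the one before it is completed fails the run):
1. all three billets stand upright on the floors of the cells of their own colours, the bar still open (over 0.3 rad) (horizontal distance between billet_red and plate_red below 0.018 m and z of billet_red in the frame of plate_red between -0.003 and 0.007 m and angle between each of billet_red, billet_green, billet_yellow's own z axis and vertical below 0.08 rad and horizontal distance between billet_green and plate_green below 0.018 m and z of billet_green in the frame of plate_green between -0.003 and 0.007 m and horizontal distance between billet_yellow and plate_yellow below 0.018 m and z of billet_yellow in the frame of plate_yellow between -0.003 and 0.007 m and value of joint holdbar above 0.3 rad), for 0.2 s.
2. the hold-down bar is swung shut over them (under 0.06 rad) (value of joint holdbar below 0.06 rad), for 0.2 s.
At the end, for the whole second after the job is handed in: Red, green, yellow billets at rest in the cells of their colours (within 18 mm of plate centre, upright within 0.08 rad, underside within 5 mm of plate top); blue one within 25 mm of its start, upright within 0.08 rad; bar under 0.06 rad; disc, can, wrench within 30 mm of their starts (horizontal distance between billet_red and plate_red below 0.018 m and z of billet_red in the frame of plate_red between -0.003 and 0.007 m and angle between each of billet_red, billet_green, billet_yellow, billet_blue's own z axis and vertical below 0.08 rad and horizontal distance between billet_green and plate_green below 0.018 m and z of billet_green in the frame of plate_green between -0.003 and 0.007 m and horizontal distance between billet_yellow and plate_yellow below 0.018 m and z of billet_yellow in the frame of plate_yellow between -0.003 and 0.007 m and linear speed of each of billet_red, billet_green, billet_yellow below 0.03 m/s and value of joint holdbar below 0.06 rad and distance of billet_blue from where it was at the start of the episode below 0.025 m and distance of each of offcut, paint_can, wrench from where it was at the start of the episode below 0.03 m); the robot touches nothing.
It fails at once if a red, green or yellow billet is dropped or knocked over (moves at over 0.5 m/s with the fingers not holding it) ((linear speed of billet_red above 0.5 m/s and contact force between the fingers and billet_red below 0.5 N) or (linear speed of billet_green above 0.5 m/s and contact force between the fingers and billet_green below 0.5 N) or (linear speed of billet_yellow above 0.5 m/s and contact force between the fingers and billet_yellow below 0.5 N)).
It fails at once if the blue billet is shifted by over 25 mm or tipped by over 0.35 rad (distance of billet_blue from where it was at the start of the episode above 0.025 m or angle between billet_blue's own z axis and vertical above 0.35 rad).
It fails at once if the offcut disc, the can or the wrench is moved by over 30 mm (distance of any of offcut, paint_can, wrench from where it was at the start of the episode above 0.03 m).
It also fails if it takes over 72 s, if anything falls off the work surface, if the arm or the gripper's body presses on something with over 40 N, if the wrist force passes 120 N, or if a joint passes its speed limit or range.

## Working session

There is one attempt and no reset: what is moved stays moved. The work goes in short steps, Python scripts to look and compute and a shell command to move; the robot and the scene stay as the last step left them, time stands still between calls to the robot, and variables do not carry over. Pictures are saved under pics/ and viewed, at most 10 in all, crops included, and the job is handed in when it is done.

```bash
ls; mkdir -p pics
python3 - <<'E'
from plant import manip
import cv2,pickle,numpy as np
print(manip.state())
fs={}
for n in ("scene","top"):
    f=manip.grab_frame(n); fs[n]=f
    cv2.imwrite(f"pics/{n}0.png",f["img"][:,:,::-1])
    print(n,{k:np.round(v,4).tolist() for k,v in f.items() if k!="img"})
pickle.dump(fs,open("f0.pkl","wb"))
E
```

```text
pics
{'time': 0.0, 'joint_pos': array([ 1.13101291e+00,  5.33366322e-02,  1.61427487e+00, -5.74824147e-06,
        1.47597508e+00, -1.19024619e-01]), 'joint_vel': array([0.00130046, 0.00097348, 0.00177422, 0.00027737, 0.00273827,
       0.00132042]), 'joint_efforts': array([ 7.76980869e-04, -3.93667710e+01, -3.70184541e+01, -1.27832055e-05,
        6.74498384e-03, -1.27276451e-05]), 'tool_pos': array([0.19680929, 0.59256356, 0.23008697]), 'tool_rot': array([-2.72194535e-04,  1.59692395e-01,  9.87166321e-01, -9.59087134e-04]), 'contact_force': array([-0.49176431,  0.24724164, -0.57392613]), 'ft_torque': array([ 0.05251594, -0.00884904, -0.01089288]), 'grasp_force': 0.0, 'gripper_width': 1.0016673399114442}
scene {'fx': 423.6604, 'fy': 423.6604, 'cx': 281.8631, 'cy': 218.8814, 'D': [-0.0722, 0.0, 0.0, 0.0, 0.0], 'eye': [1.2664, 0.2424, 0.8268], 'rotation': [-0.2078, 0.495, 0.7822, -0.3159]}
top {'fx': 397.2462, 'fy': 397.2462, 'cx': 277.3506, 'cy': 206.1303, 'D': [0.0012, 0.0, 0.0, 0.0, 0.0], 'eye': [0.4826, -0.0484, 1.2726], 'rotation': [0.0396, -0.7041, 0.7077, -0.0439]}
```

View pics/scene0.png

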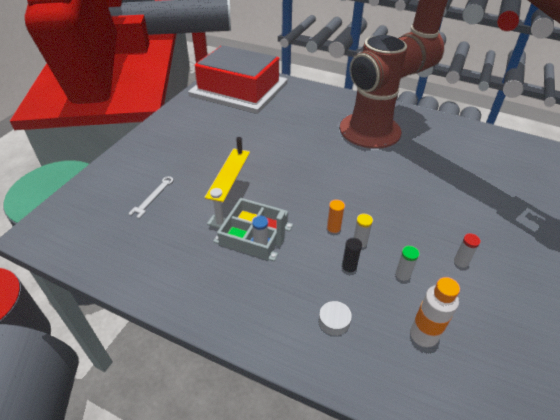

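View pics/top0.png

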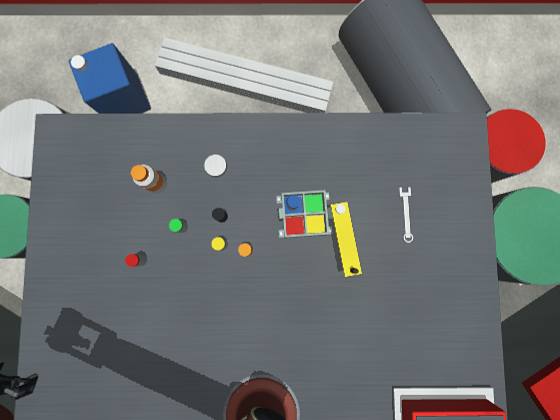

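The scene view shows the red, green and yellow billets at scene px (470,240), (409,253), (364,220), which are top px (132,260), (176,226), (218,244). The look-alikes are orange at top (245,250) and black at top (219,214). In the top view the crate is at (304,214): its cells are blue (294,203), green (314,203), red (295,225) and yellow (315,225). The bar is open, running from (341,209) to (354,270).

```bash
cat > h.py <<'E'
import cv2,numpy as np
from scipy.spatial.transform import Rotation as R
def q(w): return R.from_quat(np.r_[w[1:],w[0]])
def cam(f,st=None):
    if "eye" in f: return np.array(f["eye"]),q(f["rotation"]).as_matrix()
    T=np.array(f["tool_from_camera"]);Rt=q(st["tool_rot"]).as_matrix()
    return st["tool_pos"]+Rt@T[:3,3],Rt@T[:3,:3]
def ray(f,px,st=None):
    K=np.array([[f["fx"],0,f["cx"]],[0,f["fy"],f["cy"]],[0,0,1.]])
    u=cv2.undistortPoints(np.array(px,float).reshape(1,1,2),K,np.array(f["D"],float))[0,0]
    e,M=cam(f,st);d=M@np.r_[u,1];return e,d/np.linalg.norm(d)
def plane(r,z): return r[0]+r[1]*(z-r[0][2])/r[1][2]
def tri(*rs):
    A=[np.eye(3)-np.outer(d,d) for e,d in rs]
    p=np.linalg.solve(sum(A),sum(a@e for a,(e,d) in zip(A,rs)))
    return p,max(np.linalg.norm(a@(p-e)) for a,(e,d) in zip(A,rs))
HUE={"red":(0,6),"orange":(8,20),"yellow":(23,34),"green":(50,75),"blue":(100,125)}
def blobs(f,c,box=None,amin=15,smin=150,vmin=90):
    h=cv2.cvtColor(f["img"],cv2.COLOR_RGB2HSV);lo,hi=HUE[c]
    m=((h[...,0]>=lo)&(h[...,0]<=hi)&(h[...,1]>=smin)&(h[...,2]>=vmin))
    if c=="red": m|=(h[...,0]>=175)&(h[...,1]>=smin)&(h[...,2]>=vmin)
    if box is not None:
        k=np.zeros_like(m);x0,y0,x1,y1=box;k[y0:y1,x0:x1]=1;m&=k
    n,l,s,ce=cv2.connectedComponentsWithStats(m.astype(np.uint8))
    o=[(int(s[i,4]),s[i,:4].tolist(),ce[i]) for i in range(1,n) if s[i,4]>=amin]
    return sorted(o,key=lambda t:-t[0]),l
E
python3 - <<'E'
from h import *; import pickle
fs=pickle.load(open("f0.pkl","rb"))
for n,b in(("scene",(190,120,500,340)),("top",(110,150,370,300))):
    for c in HUE:
        print(n,c,[(a,bb,np.round(p,1).tolist()) for a,bb,p in blobs(fs[n],c,b)[0]])
f=fs["top"];im=f["img"][180:300,110:380,::-1]
s=fs["scene"]["img"][180:300,310:490,::-1]
cv2.imwrite("pics/crop.png",np.vstack([cv2.resize(im,(776,345)),cv2.resize(s[:,:],(360,240)) if 0 else np.pad(cv2.resize(s,(375,250)),((0,0),(0,401),(0,0)))]))
E
```

```text
scene red [(165, [464, 234, 16, 13], [471.4, 240.0]), (58, [268, 218, 8, 10], [271.7, 222.8])]
scene orange [(408, [328, 200, 17, 33], [335.2, 215.3]), (407, [416, 307, 32, 28], [428.8, 324.6]), (241, [435, 278, 25, 25], [445.2, 292.7])]
scene yellow [(874, [205, 149, 45, 53], [228.2, 173.8]), (162, [357, 214, 16, 13], [364.4, 219.9]), (111, [239, 211, 17, 10], [246.6, 215.3])]
scene green [(190, [402, 246, 17, 15], [410.2, 252.7]), (118, [228, 227, 18, 11], [236.8, 231.8])]
scene blue [(126, [253, 216, 14, 12], [259.7, 221.8])]
top red [(289, [286, 217, 18, 18], [294.4, 225.2]), (133, [125, 254, 13, 13], [131.4, 260.0])]
top orange [(202, [131, 165, 17, 16], [138.9, 172.6]), (139, [239, 243, 13, 13], [244.8, 249.2]), (95, [148, 171, 15, 20], [156.9, 183.1])]
top yellow [(1108, [331, 202, 30, 75], [345.8, 240.2]), (284, [306, 215, 19, 18], [315.1, 223.8]), (134, [212, 237, 13, 13], [217.9, 243.3])]
top green [(264, [305, 195, 18, 17], [313.4, 203.0]), (130, [169, 219, 13, 13], [175.3, 224.9])]
top blue [(225, [284, 195, 18, 18], [293.0, 203.6])]
```

View pics/crop.png

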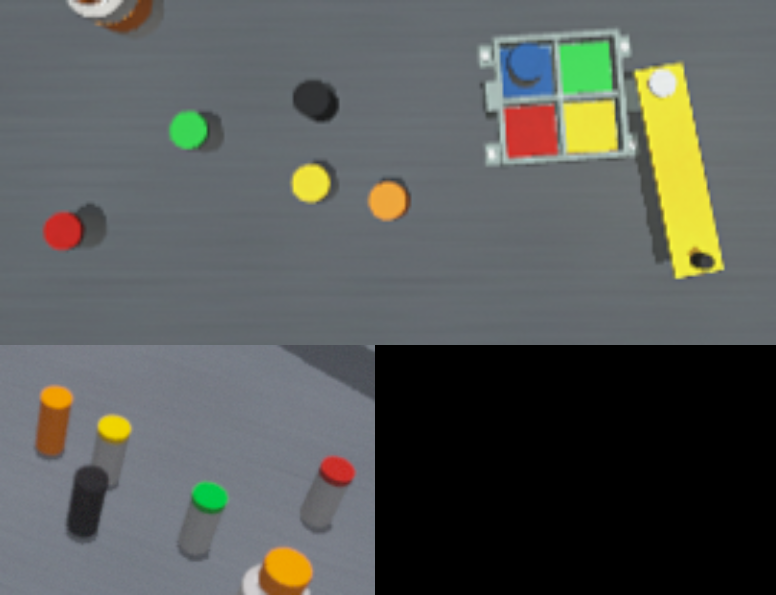

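The crop confirms the yellow-topped steel billet at top (218,243). The all-orange look-alike is at (245,249) and the all-black one at (219,214), and I'll leave both alone.

Run:
```python
from h import *; import pickle
fs=pickle.load(open("f0.pkl","rb"));S,T=fs["scene"],fs["top"]
for c,a,b in(("red",(471.4,240),(131.4,260)),("green",(410.2,252.7),(175.3,224.9)),("yellow",(364.4,219.9),(217.9,243.3)),("blue",(259.7,221.8),(291.5,202.6))):
    p,e=tri(ray(S,a),ray(T,b));print(c,p.round(4),round(e,4), plane(ray(T,b),.085).round(4))
for c,b in(("red",(294.4,225.2)),("yellow",(315.1,223.8)),("green",(313.4,203))):
    print("plate",c,plane(ray(T,b),.008).round(4))
# crude plate height: plate corners common to both views by min/max in bbox
for c,sb,tb in(("green",(220,222,250,245),(300,190,328,215)),("yellow",(235,205,260,225),(302,212,328,236))):
    for f,b in((S,sb),(T,tb)):
        _,l=blobs(f,c,b); k=np.argwhere(l>0)[:,::-1].astype(np.float32);print(c,cv2.boxPoints(cv2.minAreaRect(k)).round(1).tolist())
# bar, handle
_,l=blobs(T,"yellow",(325,195,370,290));r=cv2.minAreaRect(np.argwhere(l==l[240,346])[:,::-1].astype(np.float32))
print("bar",[plane(ray(T,p),.106).round(4).tolist() for p in cv2.boxPoints(r)])
def dark(f,b):
    x0,y0,x1,y1=b;g=f["img"][y0:y1,x0:x1].max(2)<45;k=np.argwhere(g)[:,::-1]+[x0,y0];return k.min(0),k.max(0),k.mean(0),len(k)
print(dark(S,(232,132,248,158)),dark(T,(344,260,364,280)))
```

```text
red [0.4649 0.3802 0.0788] 0.0016 [0.4652 0.3763 0.085 ]
green [0.5685 0.253  0.0784] 0.002 [0.5685 0.2493 0.085 ]
yellow [0.5126 0.1243 0.0785] 0.0019 [0.513  0.1215 0.085 ]
blue [ 0.6348 -0.1004  0.0844] 0.0018 [ 0.634  -0.0987  0.085 ]
plate red [ 0.5711 -0.1105  0.008 ]
plate yellow [ 0.5753 -0.1767  0.008 ]
plate green [ 0.6422 -0.1723  0.008 ]
green [[227.6999969482422, 233.0], [229.89999389648438, 225.6999969482422], [245.5, 230.3000030517578], [243.3000030517578, 237.6999969482422]]
green [[304.3999938964844, 196.0], [321.0, 194.6999969482422], [322.29998779296875, 210.10000610351562], [305.70001220703125, 211.5]]
yellow [[238.39999389648438, 216.8000030517578], [240.89999389648438, 209.3000030517578], [255.3000030517578, 214.10000610351562], [252.8000030517578, 221.60000610351562]]
yellow [[305.8999938964844, 216.0], [322.79998779296875, 214.60000610351562], [324.20001220703125, 231.39999389648438], [307.29998779296875, 232.8000030517578]]
bar [[0.6255, -0.212, 0.106], [0.6351, -0.2613, 0.106], [0.4238, -0.2977, 0.106], [0.4146, -0.2494, 0.106]]
(array([238, 142]), array([239, 146]), array([238.5 , 144.25]), 4) (array([351, 268]), array([353, 272]), array([352., 270.]), 10)
```

```bash
cat > go.py <<'E'
# go.py x y z psi_deg : shift in tool units and roll still to go from the present measured pose
import sys; from h import *; from plant import manip
s=manip.state();M=q(s["tool_rot"]).as_matrix();t=[float(v) for v in sys.argv[1:]]
psi=np.degrees(np.arctan2(M[1,1],M[0,1]))
print("t",round(s["time"],2),"pos",s["tool_pos"].round(4),"psi",psi.round(2),"tilt",M[:,2].round(3),"w",round(s["gripper_width"],3),"gf",round(s["grasp_force"],1),"F",s["contact_force"].round(1),"j6",s["joint_pos"][5].round(2))
if len(t)>2: print("shift",(M.T@(np.array(t[:3])-s["tool_pos"])/.12).round(3))
if len(t)>3: print("roll",round(((psi-t[3]+180)%360-180)/180,4))
E
python3 -m pendant '[[0.7,[-0.9,-0.335,0],0],[0.7,[-0.9,-0.335,0],0],[0.7,[-0.9,-0.335,0],0],[0.7,[-0.9,-0.335,0],0]]'
python3 -m pendant '[[0.7,[-0.9,-0.335,0],0],[0.7,[-0.9,-0.335,0],0],[0.7,[-0.9,-0.335,0],0],[0.7,[-0.9,-0.335,0],0]]'
python3 -m pendant '[[0.7,[-0.9,-0.335,0],0.1],[0.7,[-0.9,-0.335,0],0.2],[0.7,[-0.9,-0.335,0],0.3],[0.7,[-0.9,-0.335,0],0.4],[0.7,[-0.9,-0.335,0],0.4],[0.7,[-0.9,-0.335,0],0.4],[0.7,[-0.9,-0.335,0],0.4],[0.7,[-0.9,-0.335,0],0.4],[0.7,[-0.9,-0.335,0],0.4],[0.7,[-0.9,-0.335,0],0.4]]'
python3 go.py 0.465 0.377 0.23 -41.3
```

```text
time: 0.5
tool_pos: [0.2883, 0.5196, 0.2308]
tool_rot: [-0.0, 0.161, 0.987, -0.0]
contact_force: [0.0, 0.7, -0.7]
gripper_width: 0.698
grasp_force: 0.0
time: 0.9
tool_pos: [0.3774, 0.4482, 0.231]
tool_rot: [-0.0, 0.161, 0.987, -0.0]
contact_force: [0.3, 0.4, 0.5]
gripper_width: 0.701
grasp_force: 0.0
time: 1.9
tool_pos: [0.4651, 0.3782, 0.2311]
tool_rot: [-0.001, 0.709, 0.706, -0.0]
contact_force: [0.5, -0.6, -0.6]
gripper_width: 0.699
grasp_force: 0.0
t 1.9 pos [0.4651 0.3782 0.2311] psi -0.24 tilt [-0.001  0.001 -1.   ] w 0.699 gf 0.0 F [ 0.5 -0.6 -0.6] j6 0.56
shift [-0.01  -0.001  0.009]
roll 0.2281
```

```bash
python3 -m pendant '[[0.7,[0,0,0],0.228],[0.7,[0,0,0],0.228],[0.7,[0,0,0],0.228],[0.7,[0,0,0],0.228],[0.7,[0,0,0],0.228],[0.7,[0,0,0],0.228],[0.7,[0,0,0],0.228]]' | tail -2
python3 - <<'E'
from h import *; from plant import manip; import pickle
s=manip.state();f=manip.grab_frame("wrist");pickle.dump((s,f),open("w1.pkl","wb"))
cv2.imwrite("pics/w1.png",f["img"][:,:,::-1]);print(np.round(f["tool_from_camera"],3),f["fx"])
for a,b,c in blobs(f,"red",amin=60)[0][:3]: print(a,b,c.round(1),plane(ray(f,c,s),.085).round(4))
E
python3 go.py
```

```text
gripper_width: 0.705
grasp_force: 0.0
[[-0.    -0.966 -0.26   0.066]
 [ 1.    -0.    -0.001  0.001]
 [ 0.001 -0.26   0.966 -0.144]
 [ 0.     0.     0.     1.   ]] 358.7578993461781
1634 [254, 169, 46, 46] [276.7 191.9] [0.4677 0.3822 0.085 ]
t 2.65 pos [0.466  0.3771 0.2312] psi -41.22 tilt [-0.  0. -1.] w 0.699 gf 0.0 F [-0.7  1.1 -0.6] j6 1.28
```

View pics/w1.png

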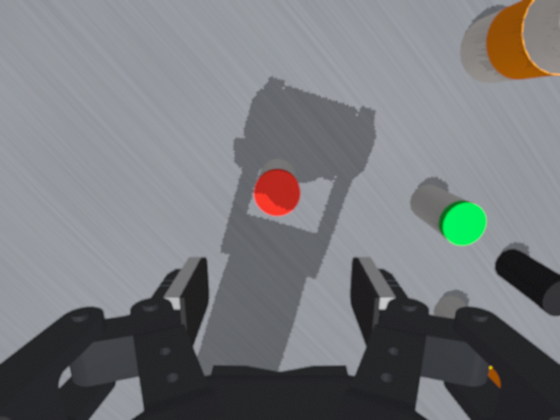

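The wrist view shows the red top at (277,192), with green at (462,222) and black at the right edge. The area around red is clear.

```bash
python3 -m pendant '[[0.7,[0,0,0.33],0],[0.7,[0,0,0.67],0],[0.7,[0,0,0.67],0]]' | tail -2
python3 - <<'E'
from h import *; from plant import manip; import pickle
fs=pickle.load(open("f0.pkl","rb"));s1,f1=pickle.load(open("w1.pkl","rb"))
s=manip.state();f=manip.grab_frame("wrist")
rs={"w2":None}
for a,b,c in blobs(f,"red",amin=60)[0][:1]: print(a,b,c.round(1));r2=ray(f,c,s)
r1=ray(f1,(276.7,191.9),s1);rt=ray(fs["top"],(131.4,260));rc=ray(fs["scene"],(471.4,238.8))
for n,L in(("w1w2",(r1,r2)),("w1w2top",(r1,r2,rt)),("w1w2 scene",(r1,r2,rc)),("all",(r1,r2,rt,rc))):
    p,e=tri(*L);print(n,p.round(4),round(e,4))
print(plane(r2,.085).round(4),plane(r1,.085).round(4))
E
python3 go.py
```

```text
gripper_width: 0.699
grasp_force: 0.0
3271 [246, 182, 64, 65] [277.2 214. ]
w1w2 [0.4675 0.3818 0.0829] 0.0001
w1w2top [0.4656 0.3802 0.0737] 0.0006
w1w2 scene [0.4675 0.3815 0.0849] 0.0016
all [0.466  0.3803 0.0813] 0.0027
[0.468  0.3822 0.085 ] [0.4678 0.3822 0.085 ]
t 3.0 pos [0.4643 0.3754 0.1475] psi -41.34 tilt [-0.006 -0.004 -1.   ] w 0.701 gf 0.0 F [ 0.5  0.2 -0.1] j6 1.28
```

```bash
python3 -m pendant '[[0.7,[0,0,0],0],[0.7,[0,0,0],0]]' | tail -1
python3 go.py 0.4677 0.382 0.052 -41.3
```

```text
grasp_force: 0.0
t 3.2 pos [0.468  0.3775 0.1542] psi -41.39 tilt [ 0.004  0.003 -1.   ] w 0.697 gf 0.0 F [ 0.7  0.7 -0.2] j6 1.28
shift [ 0.022 -0.028  0.852]
roll -0.0005
```

```bash
python3 -m pendant '[[0.7,[0,0,0],0],[0.7,[0,0,0],0],[0.7,[0,0,0],0]]' | tail -1
python3 go.py 0.4677 0.382 0.052 -41.3
python3 - <<'E'
from h import *; from plant import manip
s=manip.state();f=manip.grab_frame("wrist");c=blobs(f,"red",amin=60)[0][0][2];print(s["tool_pos"],plane(ray(f,c,s),.085).round(4))
E
```

```text
grasp_force: 0.0
t 3.5 pos [0.4669 0.3767 0.1518] psi -41.41 tilt [ 0.001  0.001 -1.   ] w 0.697 gf 0.0 F [ 0.8 -0.5 -0.2] j6 1.28
shift [ 0.036 -0.024  0.832]
roll -0.0006
[0.46687999 0.37671512 0.15182085] [0.4678 0.3822 0.085 ]
```

Consistent at (0.4678, 0.3822). I'll descend gently, grip and lift.

```bash
python3 -m pendant '[[0.7,[0.037,-0.024,0.15],0],[0.7,[0.037,-0.024,0.32],0],[0.7,[0.037,-0.024,0.5],0],[0.7,[0.037,-0.024,0.65],0],[0.7,[0.037,-0.024,0.77],0],[0.7,[0.037,-0.024,0.83],0],[0.7,[0.037,-0.024,0.83],0],[0.7,[0.037,-0.024,0.83],0],[0.7,[0.037,-0.024,0.83],0]]' 
python3 -m pendant '[[0.3,[0,0,0],0],[0.3,[0,0,0],0],[0.3,[0,0,0],0],[0.2,[0,0,0],0],[0.2,[0,0,0],0],[0.2,[0,0,0],0]]'
```

```text
time: 4.45
tool_pos: [0.4681, 0.3823, 0.0527]
tool_rot: [-0.0, 0.911, 0.411, 0.001]
contact_force: [-0.2, 0.8, 0.6]
gripper_width: 0.701
grasp_force: 0.0
time: 5.05
tool_pos: [0.4678, 0.3823, 0.0525]
tool_rot: [-0.0, 0.911, 0.411, 0.001]
contact_force: [-1.2, -0.1, 5.6]
gripper_width: 0.426
grasp_force: 60.5
```

```bash
python3 -m pendant '[[0.2,[0,0,-0.1],0],[0.2,[0,0,-0.3],0],[0.2,[0,0,-0.6],0],[0.2,[0,0,-0.9],0],[0.2,[0,0,-1],0]]' | tail -2
python3 -m pendant '[[0.2,[-0.15,0.2,-0.1],0],[0.2,[-0.35,0.46,-0.3],0],[0.2,[-0.629,0.839,-0.3],0]]' | tail -2
python3 -m pendant '[[0.2,[-0.2,0.27,0],0],[0.2,[-0.4,0.54,0],0],[0.2,[-0.629,0.839,0],0]]' | tail -2
python3 -m pendant '[[0.2,[-0.2,0.27,0],0],[0.2,[-0.4,0.54,0],0],[0.2,[-0.629,0.839,0],0]]' | tail -2
python3 -m pendant '[[0.2,[-0.2,0.27,0],0],[0.2,[-0.4,0.54,0],0],[0.2,[-0.6,0.8,0],0],[0.2,[-0.629,0.839,0],0],[0.2,[-0.629,0.839,0],0],[0.2,[-0.629,0.839,0],0],[0.2,[-0.629,0.839,0],0],[0.2,[-0.629,0.839,0],0],[0.2,[-0.629,0.839,0],0]]' | tail -2
python3 go.py
python3 - <<'E'
from h import *; from plant import manip; import pickle
s=manip.state();f=manip.grab_frame("wrist");pickle.dump((s,f),open("w3.pkl","wb"))
cv2.imwrite("pics/w3.png",f["img"][:,:,::-1])
for c in("red","green","yellow","blue"):
  for a,b,p in blobs(f,c,amin=60)[0][:4]: print(c,a,b,p.round(1),plane(ray(f,p,s),.008).round(4))
E
```

```text
gripper_width: 0.429
grasp_force: 61.3
gripper_width: 0.431
grasp_force: 61.9
gripper_width: 0.427
grasp_force: 61.8
gripper_width: 0.43
grasp_force: 61.8
gripper_width: 0.431
grasp_force: 62.3
t 7.35 pos [ 0.5681 -0.1039  0.2073] psi -41.34 tilt [ 0.  0. -1.] w 0.431 gf 62.3 F [-0.2  0.2 -6.2] j6 0.41
red 9223 [226, 255, 108, 107] [279.3 308.5] [ 0.4797 -0.2047  0.008 ]
red 2833 [246, 145, 78, 65] [284.7 180.2] [ 0.5757 -0.1035  0.008 ]
green 2630 [347, 150, 72, 71] [382.5 185.4] [ 0.6442 -0.1705  0.008 ]
yellow 2132 [309, 197, 60, 61] [336.2 228.6] [ 0.5822 -0.1748  0.008 ]
yellow 1844 [0, 0, 44, 48] [19.7 22.5] [0.4903 0.1717 0.008 ]
yellow 1489 [387, 262, 88, 53] [426.2 289.8] [ 0.6118 -0.2929  0.008 ]
blue 3436 [295, 94, 85, 80] [341.7 135.8] [ 0.644 -0.107  0.008]
```

View pics/w3.png

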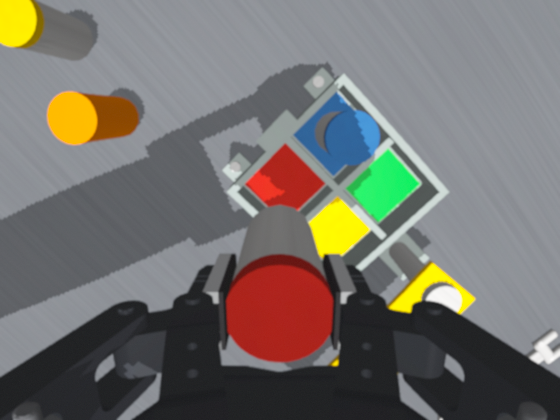

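The wrist view shows the held red billet (279,308). The crate rim corners are at about (230,188), (343,76) and (446,190), with the divider cross at (340,187). The red plate is around (285,180), green (383,185) and yellow (336,228).

Run:
```python
from h import *; import pickle
s,f=pickle.load(open("w3.pkl","rb"))
g=cv2.cvtColor(f["img"],cv2.COLOR_RGB2GRAY).astype(np.float32)
P=[(230,188),(343,76),(446,190),(340,187)]
P=cv2.cornerSubPix(g,np.array(P,np.float32).reshape(-1,1,2),(4,4),(-1,-1),(3,30,.01)).reshape(-1,2);print(P.round(1).tolist())
for z in(.046,.052):
    c=[plane(ray(f,p,s),z) for p in P]
    print(z,[x[:2].round(4).tolist() for x in c],"mid",((c[0]+c[2])/2)[:2].round(4),"diag",np.linalg.norm(c[0]-c[2]).round(4),"side",np.linalg.norm(c[0]-c[1]).round(4),"yaw",np.degrees(np.arctan2(*(c[2]-c[0])[1::-1]))+45)
    T=pickle.load(open("f0.pkl","rb"))["top"]
for n,l in(("green",(383,185)),("yellow",(336,228))):
    _,L=blobs(f,n,amin=60);k=np.argwhere(L==L[l[1],l[0]])[:,::-1].astype(np.float32)
    b=cv2.boxPoints(cv2.minAreaRect(k));print(n,[plane(ray(f,p,s),.008)[:2].round(4).tolist() for p in b])
```

```text
[[230.0, 188.0], [343.29998779296875, 72.80000305175781], [448.8999938964844, 191.60000610351562], [338.0, 184.89999389648438]]
0.046 [[0.5397, -0.0719], [0.6734, -0.063], [0.6824, -0.2013], [0.6117, -0.1316]] mid [ 0.611  -0.1366] diag 0.1926 side 0.134 yaw 2.78574508561438
0.052 [[0.5411, -0.0715], [0.6722, -0.0628], [0.681, -0.1984], [0.6117, -0.1301]] mid [ 0.6111 -0.135 ] diag 0.1888 side 0.1313 yaw 2.7857450856143657
green [[0.6156, -0.148], [0.6694, -0.1452], [0.6731, -0.193], [0.6178, -0.197]]
yellow [[0.5503, -0.1528], [0.6041, -0.1488], [0.6068, -0.1975], [0.5515, -0.203]]
```

```bash
python3 -m pendant '[[0.2,[0.022,0.052,0.1],0],[0.2,[0.022,0.052,0.3],0],[0.2,[0.022,0.052,0.5],0],[0.2,[0.022,0.052,0.7],0],[0.2,[0.022,0.052,0.8],0],[0.2,[0.022,0.052,0.8],0],[0.2,[0.022,0.052,0.8],0],[0.2,[0.022,0.052,0.8],0]]' | tail -3
python3 go.py .5745 -.106 .061 -41.3
```

```text
contact_force: [-0.0, 0.2, -7.1]
gripper_width: 0.427
grasp_force: 62.4
t 8.2 pos [ 0.576  -0.1074  0.1133] psi -41.42 tilt [ 0.003 -0.001 -1.   ] w 0.427 gf 62.4 F [-0.   0.2 -7.1] j6 0.41
shift [-0.    -0.018  0.435]
roll -0.0007
```

```bash
python3 -m pendant '[[0.2,[0,-0.01,0.1],0],[0.2,[0,-0.01,0.2],0],[0.2,[0,-0.01,0.3],0],[0.2,[0,-0.01,0.37],0],[0.2,[0,-0.01,0.41],0],[0.2,[0,-0.01,0.43],0],[0.2,[0,-0.01,0.44],0],[0.2,[0,-0.01,0.44],0]]' | tail -3
python3 go.py .5745 -.106 .061 -41.3
```

```text
contact_force: [-6.5, 2.3, 4.0]
gripper_width: 0.427
grasp_force: 63.7
t 9.0 pos [ 0.5738 -0.1061  0.0605] psi -41.4 tilt [-0.001  0.    -1.   ] w 0.427 gf 63.7 F [-6.5  2.3  4. ] j6 0.41
shift [ 0.004  0.004 -0.004]
roll -0.0006
```

```bash
python3 -m pendant '[[0.5,[0,0,0],0],[0.65,[0,0,0],0],[0.65,[0,0,0],0],[0.65,[0,0,0],0],[0.65,[0,0,-0.1],0],[0.65,[0,0,-0.4],0],[0.65,[0,0,-0.8],0],[0.65,[0,0,-0.9],0],[0.65,[0,0,-0.9],0],[0.65,[0,0,-0.9],0]]' | tail -3
python3 - <<'E'
from h import *; from plant import manip; import pickle
s=manip.state();f=manip.grab_frame("wrist");pickle.dump((s,f),open("w4.pkl","wb"))
cv2.imwrite("pics/w4.png",f["img"][:,:,::-1])
for c,z in(("red",.093),("green",.008),("yellow",.008),("blue",.093)):
  for a,b,p in blobs(f,c,amin=300)[0][:3]: print(c,a,b,p.round(1),plane(ray(f,p,s),z).round(4))
E
python3 go.py .512 .126 .2 3.7
```

```text
contact_force: [-0.5, -0.9, -0.4]
gripper_width: 0.648
grasp_force: 0.0
red 4427 [236, 151, 88, 102] [279.2 207.3] [ 0.5806 -0.0982  0.093 ]
green 3262 [350, 157, 81, 80] [390.  196.6] [ 0.6444 -0.171   0.008 ]
yellow 2974 [295, 210, 79, 75] [333.7 247. ] [ 0.5783 -0.1745  0.008 ]
yellow 621 [424, 290, 44, 29] [444.2 304.6] [ 0.621  -0.2916  0.008 ]
yellow 551 [412, 375, 27, 35] [422.4 388.6] [ 0.5489 -0.3602  0.008 ]
blue 4653 [291, 93, 98, 91] [344.9 141.7] [ 0.6369 -0.0938  0.093 ]
t 10.05 pos [ 0.5727 -0.1058  0.1648] psi -41.42 tilt [-0.003  0.001 -1.   ] w 0.648 gf 0.0 F [-0.5  0.1 -0.4] j6 0.41
shift [ 1.114 -1.658 -0.29 ]
roll -0.2507
```

View pics/w4.png

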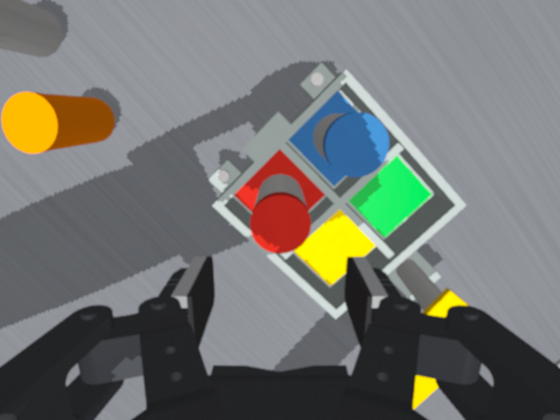

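The red billet stands in its cell: top at (281,222), its base centred on the red plate. Yellow is next.

```bash
python3 -m pendant '[[0.7,[0.15,-0.22,-0.2],0],[0.7,[0.4,-0.6,-0.25],0],[0.7,[0.557,-0.829,-0.25],0]]' | tail -1
python3 -m pendant '[[0.7,[0.25,-0.37,0],-0.04],[0.7,[0.5,-0.7,0],-0.08],[0.7,[0.557,-0.829,0],-0.12],[0.7,[0.557,-0.829,0],-0.16],[0.7,[0.557,-0.829,0],-0.2],[0.7,[0.557,-0.829,0],-0.25],[0.7,[0.557,-0.829,0],-0.25],[0.7,[0.557,-0.829,0],-0.25],[0.7,[0.557,-0.829,0],-0.25],[0.7,[0.557,-0.829,0],-0.25]]' | tail -1
cat > look.py <<'E'
import sys,pickle; from h import *; from plant import manip
s=manip.state();f=manip.grab_frame("wrist");pickle.dump((s,f),open(sys.argv[1]+".pkl","wb"));r0=None
for a,b,p in blobs(f,sys.argv[2],amin=300)[0][:3]: print(a,b,p.round(1),plane(ray(f,p,s),.085).round(4))
if len(sys.argv)>3:
    s1,f1=pickle.load(open(sys.argv[3]+".pkl","rb"))
    print("tri",tri(ray(f,blobs(f,sys.argv[2])[0][0][2],s),ray(f1,blobs(f1,sys.argv[2])[0][0][2],s1)))
E
python3 look.py y1 yellow
python3 go.py .515 .126 .15 3.7
```

```text
grasp_force: 0.0
grasp_force: 0.0
2163 [257, 180, 52, 52] [282.3 206.1] [0.5155 0.1272 0.085 ]
1525 [230, 282, 46, 42] [252.6 302.3] [0.497  0.0471 0.085 ]
t 11.4 pos [0.5129 0.1256 0.1963] psi 3.51 tilt [-0. -0. -1.] w 0.702 gf 0.0 F [ 0.2 -0.1 -0.6] j6 0.04
shift [0.002 0.018 0.386]
roll -0.001
```

```bash
python3 -m pendant '[[0.7,[0.012,0.022,0.2],0],[0.7,[0.012,0.022,0.4],0],[0.7,[0.012,0.022,0.4],0],[0.7,[0.012,0.022,0.4],0],[0.7,[0.012,0.022,0.4],0]]' | tail -1
python3 look.py y2 yellow y1
python3 go.py .5155 .1272 .0525 3.7
```

```text
grasp_force: 0.0
3077 [246, 196, 62, 62] [276.3 226.6] [0.5155 0.1275 0.085 ]
2080 [215, 315, 55, 48] [241.9 338.4] [0.497  0.0471 0.085 ]
tri (array([0.51560236, 0.12619447, 0.0809336 ]), np.float64(2.4506546965718522e-05))
t 11.95 pos [0.5165 0.1274 0.1504] psi 3.57 tilt [ 0.003  0.    -1.   ] w 0.701 gf 0.0 F [0.4 0.3 0. ] j6 0.04
shift [-0.001 -0.011  0.815]
roll -0.0007
```

```bash
python3 -m pendant '[[0.7,[0,-0.01,0.15],0],[0.7,[0,-0.01,0.35],0],[0.7,[0,-0.01,0.55],0],[0.7,[0,-0.01,0.72],0],[0.7,[0,-0.01,0.8],0],[0.7,[0,-0.01,0.815],0],[0.7,[0,-0.01,0.815],0],[0.7,[0,-0.01,0.815],0]]' | head -2
python3 -m pendant '[[0.3,[0,0,0],0],[0.3,[0,0,0],0],[0.3,[0,0,0],0],[0.2,[0,0,0],0],[0.2,[0,0,0],0]]'
python3 go.py .5155 .1272 .0525 3.7
```

```text
time: 12.75
tool_pos: [0.5155, 0.1274, 0.0523]
time: 13.25
tool_pos: [0.5151, 0.1274, 0.0521]
tool_rot: [0.001, 0.685, 0.729, 0.001]
contact_force: [-1.4, -0.5, 4.7]
gripper_width: 0.432
grasp_force: 60.1
t 13.25 pos [0.5151 0.1274 0.0521] psi 3.58 tilt [ 0.002  0.    -1.   ] w 0.432 gf 60.1 F [-1.4 -0.5  4.7] j6 0.04
shift [-0.002  0.004 -0.003]
roll -0.0006
```

```bash
python3 -m pendant '[[0.2,[0,0,-0.1],0],[0.2,[0,0,-0.3],0],[0.2,[0,0,-0.6],0],[0.2,[0,0,-0.9],0],[0.2,[0,0,-1],0]]' | tail -2
python3 -m pendant '[[0.2,[-0.2,0.03,-0.1],0],[0.2,[-0.5,0.07,-0.28],0],[0.2,[-0.841,0.124,-0.28],0]]' | tail -1
python3 -m pendant '[[0.2,[-0.28,0.04,0],0],[0.2,[-0.56,0.08,0],0],[0.2,[-0.841,0.124,0],0]]' | tail -1
python3 -m pendant '[[0.2,[-0.28,0.04,0],0],[0.2,[-0.56,0.08,0],0],[0.2,[-0.75,0.11,0],0],[0.2,[-0.841,0.124,0],0],[0.2,[-0.841,0.124,0],0],[0.2,[-0.841,0.124,0],0],[0.2,[-0.841,0.124,0],0],[0.2,[-0.841,0.124,0],0],[0.2,[-0.841,0.124,0],0]]' | tail -2
python3 go.py .5787 -.172 .0605 3.6
```

```text
gripper_width: 0.43
grasp_force: 61.8
grasp_force: 61.8
grasp_force: 61.8
gripper_width: 0.432
grasp_force: 61.7
t 15.25 pos [ 0.5777 -0.1713  0.2044] psi 3.64 tilt [ 0.  0. -1.] w 0.432 gf 61.7 F [-1.3 -0.5 -6.9] j6 -0.48
shift [-0.007  0.008  1.199]
roll 0.0002
```

```bash
python3 -m pendant '[[0.2,[-0.007,0.008,0.15],0],[0.2,[-0.007,0.008,0.35],0],[0.2,[-0.007,0.008,0.6],0],[0.2,[-0.007,0.008,0.8],0],[0.2,[-0.007,0.008,0.9],0],[0.2,[-0.007,0.008,0.9],0],[0.2,[-0.007,0.008,0.9],0],[0.2,[-0.007,0.008,0.9],0]]' | tail -3
python3 go.py .5787 -.172 .0605 3.6
```

```text
contact_force: [0.8, 0.3, -6.0]
gripper_width: 0.427
grasp_force: 61.5
t 16.05 pos [ 0.5803 -0.1735  0.0987] psi 3.59 tilt [ 0.004 -0.002 -1.   ] w 0.427 gf 61.5 F [ 0.8  0.3 -6. ] j6 -0.48
shift [ 0.014 -0.013  0.318]
roll -0.0001
```

```bash
python3 -m pendant '[[0.2,[0.004,-0.004,0.1],0],[0.2,[0.004,-0.004,0.18],0],[0.2,[0.004,-0.004,0.25],0],[0.2,[0.004,-0.004,0.29],0],[0.2,[0.004,-0.004,0.31],0],[0.2,[0.004,-0.004,0.31],0],[0.2,[0.004,-0.004,0.31],0]]' | tail -3
python3 go.py .5787 -.172 .0605 3.6
```

```text
contact_force: [-5.0, 1.6, 2.6]
gripper_width: 0.426
grasp_force: 62.2
t 16.75 pos [ 0.5781 -0.1725  0.0602] psi 3.59 tilt [-0.001  0.    -1.   ] w 0.426 gf 62.2 F [-5.   1.6  2.6] j6 -0.48
shift [ 0.004  0.005 -0.003]
roll -0.0001
```

```bash
python3 -m pendant '[[0.5,[0,0,0],0],[0.65,[0,0,0],0],[0.65,[0,0,0],0],[0.65,[0,0,0],0],[0.65,[0,0,-0.1],0],[0.65,[0,0,-0.4],0],[0.65,[0,0,-0.8],0],[0.65,[0,0,-1],0],[0.65,[0,0,-1],0],[0.65,[0,0,-1],0]]' | tail -2
python3 - <<'E'
from h import *; from plant import manip; import pickle
s=manip.state();f=manip.grab_frame("wrist");pickle.dump((s,f),open("w5.pkl","wb"))
cv2.imwrite("pics/w5.png",f["img"][:,:,::-1])
E
python3 -m pendant '[[0.7,[0.2,0.01,-0.1],0],[0.7,[0.5,0.02,-0.2],0],[0.7,[0.887,0.041,-0.2],0]]' | tail -1
python3 -m pendant '[[0.7,[0.3,0.015,0],0],[0.7,[0.6,0.03,0],0],[0.7,[0.887,0.041,0],0]]' | tail -1
python3 -m pendant '[[0.7,[0.3,0.015,0],0],[0.7,[0.6,0.03,0],0],[0.7,[0.887,0.041,0],0]]' | tail -1
python3 -m pendant '[[0.7,[0.3,0.015,0],0.04],[0.7,[0.6,0.03,0],0.08],[0.7,[0.8,0.035,0],0.12],[0.7,[0.887,0.041,0],0.16],[0.7,[0.887,0.041,0],0.2],[0.7,[0.887,0.041,0],0.25],[0.7,[0.887,0.041,0],0.25],[0.7,[0.887,0.041,0],0.25],[0.7,[0.887,0.041,0],0.25],[0.7,[0.887,0.041,0],0.25]]' | tail -1
python3 look.py g1 green
python3 go.py .571 .254 .15 -41.3
```

```text
gripper_width: 0.648
grasp_force: 0.0
grasp_force: 0.0
grasp_force: 0.0
grasp_force: 0.0
grasp_force: 0.0
2007 [253, 179, 50, 51] [277.4 204. ] [0.5714 0.2556 0.085 ]
t 19.75 pos [0.5712 0.2535 0.2029] psi -41.38 tilt [-0. -0. -1.] w 0.701 gf 0.0 F [-0.1 -1.   0.6] j6 1.02
shift [ 0.002 -0.004  0.441]
roll -0.0004
```

View pics/w5.png

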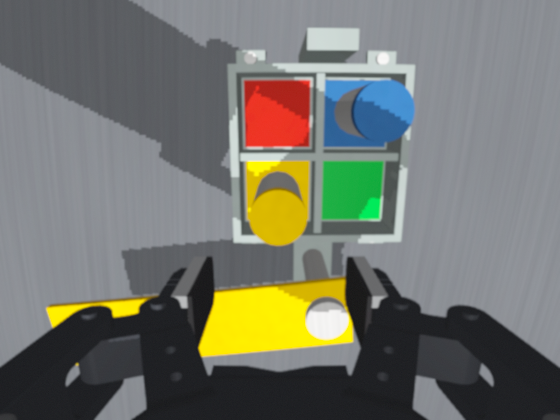

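The yellow billet stands in its cell at (278,200), but the red plate at (278,113) looks bare. I need to find the red billet before going on.

Run:
```python
from h import *; from plant import manip; import pickle
s=manip.grab_frame("scene");t=manip.grab_frame("top");pickle.dump({"scene":s,"top":t},open("f1.pkl","wb"))
for n,f in(("s",s),("t",t)):
  for c in("red","yellow","blue"):print(n,c,[(a,b,p.round(1).tolist()) for a,b,p in blobs(f,c,(190,120,500,340))[0]])
a=cv2.resize(s["img"][120:300,180:380],(400,360));b=cv2.resize(t["img"][170:290,250:380],(390,360))
cv2.imwrite("pics/c2.png",np.hstack([a,b])[:,:,::-1])
```

```text
s red [(131, [263, 199, 14, 11], [269.3, 204.0])]
s yellow [(876, [205, 149, 45, 53], [228.2, 173.8]), (147, [238, 191, 15, 13], [244.9, 197.2])]
s blue [(130, [253, 216, 14, 12], [259.7, 221.9])]
t red [(527, [487, 120, 13, 50], [494.0, 142.0]), (266, [286, 217, 18, 18], [294.6, 225.1])]
t yellow [(1109, [331, 202, 30, 75], [345.8, 240.3]), (248, [306, 215, 19, 18], [315.9, 223.7])]
t blue [(225, [284, 195, 18, 18], [293.0, 203.6])]
```

View pics/c2.png

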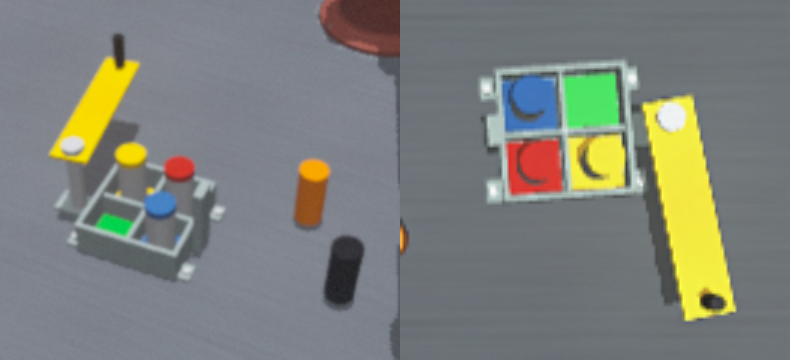

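Good: both fixed views show red, yellow and blue standing in their cells. In the earlier picture the camera was straight above red, so its top blended with the plate. Now the green grasp.

```bash
python3 -m pendant '[[0.7,[0.014,-0.01,0.2],0],[0.7,[0.014,-0.01,0.45],0],[0.7,[0.014,-0.01,0.45],0],[0.7,[0.014,-0.01,0.45],0],[0.7,[0.014,-0.01,0.45],0],[0.7,[0.014,-0.01,0.45],0]]' | tail -1
python3 look.py g2 green g1
python3 go.py .5714 .2556 .0525 -41.3
```

```text
grasp_force: 0.0
3015 [248, 198, 61, 63] [277.7 228.9] [0.5716 0.2556 0.085 ]
tri (array([0.571096  , 0.25516974, 0.08302862]), np.float64(4.497204834923091e-05))
t 20.5 pos [0.5725 0.2561 0.1511] psi -41.42 tilt [ 0.003  0.001 -1.   ] w 0.697 gf 0.0 F [ 0.6 -0.8  0.8] j6 1.02
shift [-0.011 -0.006  0.822]
roll -0.0006
```

```bash
python3 -m pendant '[[0.7,[-0.004,-0.003,0.15],0],[0.7,[-0.004,-0.003,0.35],0],[0.7,[-0.004,-0.003,0.55],0],[0.7,[-0.004,-0.003,0.72],0],[0.7,[-0.004,-0.003,0.8],0],[0.7,[-0.004,-0.003,0.82],0],[0.7,[-0.004,-0.003,0.82],0],[0.7,[-0.004,-0.003,0.82],0]]' | head -2
python3 -m pendant '[[0.3,[0,0,0],0],[0.3,[0,0,0],0],[0.3,[0,0,0],0],[0.2,[0,0,0],0],[0.2,[0,0,0],0]]'
python3 go.py .5714 .2556 .0525 -41.3
```

```text
time: 21.3
tool_pos: [0.5721, 0.256, 0.0524]
time: 21.8
tool_pos: [0.5719, 0.256, 0.0523]
tool_rot: [0.0, 0.911, 0.411, 0.001]
contact_force: [-0.3, 0.2, 5.6]
gripper_width: 0.423
grasp_force: 61.0
t 21.8 pos [0.5719 0.256  0.0523] psi -41.42 tilt [ 0.002  0.001 -1.   ] w 0.423 gf 61.0 F [-0.3  0.2  5.6] j6 1.03
shift [-0.006 -0.001 -0.002]
roll -0.0007
```

```bash
python3 -m pendant '[[0.2,[0,0,-0.1],0],[0.2,[0,0,-0.3],0],[0.2,[0,0,-0.6],0],[0.2,[0,0,-0.9],0],[0.2,[0,0,-1],0]]' | tail -2
python3 -m pendant '[[0.2,[-0.2,0.25,-0.1],0],[0.2,[-0.45,0.56,-0.28],0],[0.2,[-0.749,0.929,-0.28],0]]' | tail -1
python3 -m pendant '[[0.2,[-0.25,0.31,0],0],[0.2,[-0.5,0.62,0],0],[0.2,[-0.749,0.929,0],0]]' | tail -1
python3 -m pendant '[[0.2,[-0.25,0.31,0],0],[0.2,[-0.5,0.62,0],0],[0.2,[-0.7,0.87,0],0],[0.2,[-0.749,0.929,0],0],[0.2,[-0.749,0.929,0],0],[0.2,[-0.749,0.929,0],0],[0.2,[-0.749,0.929,0],0],[0.2,[-0.749,0.929,0],0],[0.2,[-0.749,0.929,0],0]]' | tail -2
python3 go.py .6446 -.1678 .0605 -41.3
```

```text
gripper_width: 0.429
grasp_force: 61.4
grasp_force: 61.8
grasp_force: 61.8
gripper_width: 0.431
grasp_force: 62.2
t 23.8 pos [ 0.6418 -0.1576  0.2042] psi -41.33 tilt [ 0.  0. -1.] w 0.431 gf 62.2 F [ 0.3  0.4 -6.9] j6 0.37
shift [-0.049  0.074  1.198]
roll -0.0002
```

```bash
python3 -m pendant '[[0.2,[-0.049,0.074,0.15],0],[0.2,[-0.049,0.074,0.35],0],[0.2,[-0.049,0.074,0.6],0],[0.2,[-0.049,0.074,0.75],0],[0.2,[-0.049,0.074,0.8],0],[0.2,[-0.049,0.074,0.8],0],[0.2,[-0.049,0.074,0.8],0],[0.2,[-0.049,0.074,0.8],0],[0.2,[-0.049,0.074,0.8],0]]' | tail -3
python3 go.py .6446 -.1678 .0605 -41.3
```

```text
contact_force: [-0.5, 0.6, -6.9]
gripper_width: 0.428
grasp_force: 62.4
t 24.7 pos [ 0.6456 -0.1694  0.1101] psi -41.42 tilt [ 0.003 -0.001 -1.   ] w 0.428 gf 62.4 F [-0.5  0.6 -6.9] j6 0.35
shift [ 0.004 -0.016  0.413]
roll -0.0006
```

```bash
python3 -m pendant '[[0.2,[0.002,-0.005,0.1],0],[0.2,[0.002,-0.005,0.2],0],[0.2,[0.002,-0.005,0.3],0],[0.2,[0.002,-0.005,0.36],0],[0.2,[0.002,-0.005,0.4],0],[0.2,[0.002,-0.005,0.41],0],[0.2,[0.002,-0.005,0.41],0]]' | tail -3
python3 go.py .6446 -.1678 .0605 -41.3
python3 -m pendant '[[0.5,[0,0,0],0],[0.65,[0,0,0],0],[0.65,[0,0,0],0],[0.65,[0,0,0],0],[0.65,[0,0,-0.1],0],[0.65,[0,0,-0.4],0],[0.65,[0,0,-0.8],0],[0.65,[0,0,-1],0],[0.65,[0,0,-1],0],[0.65,[0,0,-1],0]]' | tail -2
python3 - <<'E'
from h import *; import pickle
f=pickle.load(open("f1.pkl","rb"));print("handle",tri(ray(f["top"],(352,270)),ray(f["scene"],(239,144))), plane(ray(f["top"],(352.5,270)),.15))
E
python3 go.py .45 -.27 .23 100
```

```text
contact_force: [-4.8, 1.2, 1.6]
gripper_width: 0.426
grasp_force: 63.0
t 25.4 pos [ 0.6443 -0.1684  0.0604] psi -41.41 tilt [-0.001  0.    -1.   ] w 0.426 gf 63.0 F [-4.8  1.2  1.6] j6 0.36
shift [ 0.005 -0.001 -0.001]
roll -0.0006
gripper_width: 0.65
grasp_force: 0.0
handle (array([ 0.43469647, -0.26730046,  0.13368177]), np.float64(0.000961849533477579)) [ 0.4349813  -0.26468729  0.15      ]
t 26.4 pos [ 0.6448 -0.1686  0.1805] psi -41.42 tilt [ 0.002 -0.001 -1.   ] w 0.65 gf 0.0 F [ 0.6 -0.  -0.3] j6 0.36
shift [-1.707 -0.657 -0.415]
roll -0.7857
```

```bash
python3 -m pendant '[[0.65,[-0.1,-0.04,-0.29],0],[0.65,[-0.4,-0.2,-0.5],0],[0.65,[-0.882,-0.379,-0.58],0],[0.65,[-0.882,-0.379,-0.58],0]]' | tail -1
python3 -m pendant '[[0.65,[-0.3,-0.13,0],-0.04],[0.65,[-0.6,-0.26,0],-0.08],[0.65,[-0.882,-0.379,0],-0.4],[0.65,[-0.882,-0.379,0],-0.4],[0.65,[-0.882,-0.379,0],-0.4],[0.65,[-0.882,-0.379,0],-0.4],[0.65,[-0.882,-0.379,0],-0.4],[0.65,[-0.882,-0.379,0],-0.4],[0.65,[-0.882,-0.379,0],-0.4],[0.65,[-0.882,-0.379,0],-0.4]]' | tail -1
python3 -m pendant '[[0.65,[0,0,0],-0.386],[0.65,[0,0,0],-0.386],[0.65,[0,0,0],-0.386],[0.65,[0,0,0],-0.386],[0.65,[0,0,0],-0.386],[0.65,[0,0,0],-0.386],[0.65,[0,0,0],-0.386],[0.65,[0,0,0],-0.386],[0.65,[0,0,0],-0.386],[0.65,[0,0,0],-0.386]]' | tail -1
python3 go.py .437 -.268 .25 100
python3 - <<'E'
from h import *; from plant import manip; import pickle
s=manip.state();f=manip.grab_frame("wrist");pickle.dump((s,f),open("w6.pkl","wb"))
cv2.imwrite("pics/w6.png",f["img"][:,:,::-1])
E
```

```text
grasp_force: 0.0
grasp_force: 0.0
grasp_force: 0.0
t 28.8 pos [ 0.4359 -0.2667  0.2476] psi 99.83 tilt [-0.001  0.001 -1.   ] w 0.648 gf 0.0 F [-0.6  0.3 -0.3] j6 -2.44
shift [-0.008 -0.012 -0.02 ]
roll -0.0009
```

View pics/w6.png

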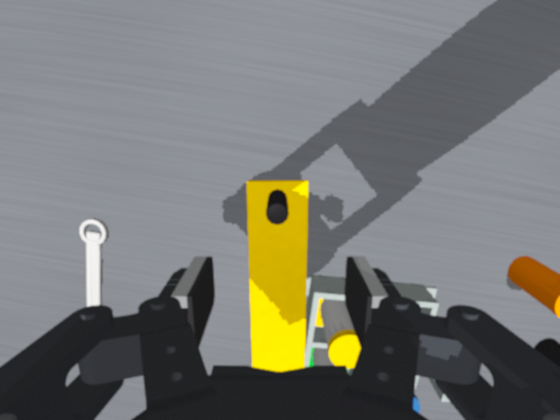

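The wrist view shows the handle: its top disc at about (277,213), its base at about (277,197), and the bar running down the image.

```bash
python3 - <<'E'
from h import *; import pickle
s,f=pickle.load(open("w6.pkl","rb"))
k=np.argwhere(f["img"][180:235,262:295].max(2)<60)[:,::-1]+[262,180];print(k.min(0),k.max(0))
x=k.mean(0)[0];r=(k.max(0)[0]-k.min(0)[0])/2
top=plane(ray(f,(x,k.max(0)[1]-r),s),.156);bot=plane(ray(f,(x,k.min(0)[1]+r*.85),s),.106);print(top.round(4),bot.round(4))
h=(top+bot)/2;piv=np.array([.6159,-.2368]);v=h[:2]-piv;print("h",h.round(4),np.linalg.norm(v),np.degrees(np.arctan2(v[1],v[0])))
E
python3 go.py .437 -.268 .122 100
```

```text
[268 191] [286 222]
[ 0.4355 -0.268   0.156 ] [ 0.4371 -0.2679  0.106 ]
h [ 0.4363 -0.2679  0.131 ] 0.18228000307782208 -170.16609138710405
t 28.85 pos [ 0.4359 -0.2668  0.2478] psi 99.86 tilt [-0.001  0.001 -1.   ] w 0.648 gf 0.0 F [-0.2  1.3 -0.2] j6 -2.44
shift [-0.008 -0.013  1.049]
roll -0.0008
```

```bash
python3 -m pendant '[[0.65,[0,-0.01,0.3],0],[0.65,[0,-0.01,0.6],0],[0.65,[0,-0.01,0.8],0],[0.65,[0,-0.01,0.95],0],[0.65,[0,-0.01,1],0],[0.65,[0,-0.01,1],0],[0.65,[0,-0.01,1],0]]' | tail -3
python3 go.py .4363 -.2679 .12 100
python3 -m pendant '[[0.65,[0,0,0.06],0],[0.4,[0,0,0.06],0],[0.2,[0,0,0.06],0],[0.1,[0,0,0.06],0],[0.05,[0,0,0.06],0],[0.05,[0,0,0.06],0],[0.05,[0,0,0.06],0],[0.05,[0,0,0.06],0]]' 
python3 go.py .4363 -.2679 .12 100
```

```text
contact_force: [0.3, -0.3, 0.2]
gripper_width: 0.653
grasp_force: 0.0
t 29.55 pos [ 0.4368 -0.2686  0.1297] psi 100.01 tilt [ 0.001 -0.001 -1.   ] w 0.653 gf 0.0 F [ 0.3 -0.3  0.2] j6 -2.44
shift [0.003 0.007 0.081]
roll 0.0001
time: 30.35
tool_pos: [0.4364, -0.2684, 0.1218]
tool_rot: [0.0, -0.088, 0.996, -0.0]
contact_force: [-1.2, -0.0, 3.3]
gripper_width: 0.172
grasp_force: 58.4
t 30.35 pos [ 0.4364 -0.2684  0.1218] psi 100.06 tilt [ 0. -0. -1.] w 0.172 gf 58.4 F [-1.2 -0.   3.3] j6 -2.44
shift [0.    0.004 0.015]
roll 0.0003
```

```bash
python3 -m pendant '[[0.05,[-0.0021,0.079,0],0.0167],[0.05,[-0.0083,0.1586,0],0.0333],[0.05,[-0.0331,0.3154,0],0.0667],[0.05,[-0.0742,0.4688,0],0.1],[0.05,[-0.1311,0.617,0],0.1333],[0.05,[-0.2032,0.7585,0],0.1667],[0.05,[-0.2897,0.8917,0],0.2],[0.05,[-0.2897,0.8917,0],0.2]]'
python3 go.py
```

```text
time: 31.15
tool_pos: [0.4527, -0.1557, 0.1218]
tool_rot: [0.001, 0.224, 0.975, 0.0]
contact_force: [0.1, -0.8, 2.4]
gripper_width: 0.167
grasp_force: 59.2
t 31.15 pos [ 0.4527 -0.1557  0.1218] psi 64.15 tilt [ 0.002 -0.    -1.   ] w 0.167 gf 59.2 F [ 0.1 -0.8  2.4] j6 -1.61
```

```bash
python3 -m pendant '[[0.05,[-0.0021,0.079,0],0.0167],[0.05,[-0.0083,0.1586,0],0.0333],[0.05,[-0.0331,0.3154,0],0.0667],[0.05,[-0.0742,0.4688,0],0.1],[0.05,[-0.1311,0.617,0],0.1333],[0.05,[-0.2032,0.7585,0],0.1667],[0.05,[-0.2897,0.8917,0],0.2],[0.05,[-0.2897,0.8917,0],0.2]]' | sed -n 2,4p
python3 -m pendant '[[0.05,[-0.0021,0.079,0],0.0167],[0.05,[-0.0083,0.1586,0],0.0333],[0.05,[-0.0186,0.2373,0],0.05],[0.05,[-0.0331,0.3154,0],0.0667],[0.05,[-0.0515,0.3926,0],0.0833],[0.05,[-0.0742,0.4688,0],0.1],[0.05,[-0.1,0.543,0],0.1167],[0.05,[-0.1311,0.617,0],0.1333],[0.05,[-0.1311,0.617,0],0.1333],[0.05,[-0.1311,0.617,0],0.1333]]' | sed -n 2,4p
python3 - <<'E'
from plant import manip; import numpy as np
s=manip.state();v=s["tool_pos"][:2]-[.6159,-.2368];print(np.linalg.norm(v),np.degrees(np.arctan2(v[1],v[0]))-93.65,s["ft_torque"].round(2))
E
python3 go.py
```

```text
tool_pos: [0.5312, -0.0759, 0.1218]
tool_rot: [0.001, 0.514, 0.858, -0.0]
contact_force: [0.1, -1.1, 3.7]
tool_pos: [0.6026, -0.056, 0.1218]
tool_rot: [0.001, 0.681, 0.732, -0.0]
contact_force: [1.2, -3.1, 4.3]
0.1813078461796598 0.5515616768050933 [-0.41  0.02 -0.1 ]
t 32.95 pos [ 0.6026 -0.056   0.1218] psi 4.18 tilt [ 0.001 -0.001 -1.   ] w 0.169 gf 60.4 F [ 1.2 -3.1  4.3] j6 -0.29
```

```bash
python3 -m pendant '[[0.05,[0,0.015,0],0],[0.05,[0,0.03,0],0],[0.05,[0,0.03,0],0],[0.05,[0,0.03,0],0]]' | sed -n 2,4p
python3 -m pendant '[[0.05,[0,0.015,0],0],[0.05,[0,0.02,0],0],[0.05,[0,0.02,0],0],[0.05,[0,0.02,0],0]]' | sed -n 2,4p
```

```text
tool_pos: [0.6028, -0.0559, 0.1217]
tool_rot: [-0.002, 0.681, 0.732, -0.004]
contact_force: [-13.4, -4.3, 12.1]
tool_pos: [0.6029, -0.0559, 0.1217]
tool_rot: [-0.005, 0.681, 0.732, -0.006]
contact_force: [-23.6, -4.4, 17.9]
```

Against its stop: the force built up with no further motion. I'll relieve it, release, retreat and check.

```bash
python3 -m pendant '[[0.05,[0,-0.03,0],0],[0.05,[0,-0.05,0],0],[0.05,[0,-0.05,0],0],[0.3,[0,-0.05,0],0],[0.4,[0,-0.05,0],0],[0.4,[0,-0.05,0],0],[0.4,[0,-0.05,-0.1],0],[0.4,[0,-0.05,-0.4],0],[0.4,[0,-0.05,-0.8],0],[0.4,[0,-0.05,-1],0]]' | sed -n 2,6p
python3 -m pendant '[[0.4,[-0.2,-0.2,-0.2],0],[0.4,[0.2,-0.6,-0.2],0],[0.4,[0.2,-1,-0.2],0],[0.4,[0.2,-1,-0.2],0]]' | tail -1
python3 -m pendant '[[0.4,[0,-0.4,0],0],[0.4,[0,-0.8,0],0],[0.4,[0,-1,0],0],[0.4,[0,-1,0],0],[0.4,[0,-1,0],0],[0.4,[0,-1,0],0]]' | tail -6
python3 - <<'E'
from h import *; from plant import manip
s=manip.grab_frame("scene");t=manip.grab_frame("top")
_,l=blobs(t,"yellow",(270,170,345,260));k=np.argwhere(l>0)[:,::-1].astype(np.float32);r=cv2.minAreaRect(k);b=[plane(ray(t,p,),.106)[:2] for p in cv2.boxPoints(r)]
print(np.round(b,4).tolist())
a=cv2.resize(s["img"][120:300,180:380],(400,360));c=cv2.resize(t["img"][150:290,240:380],(390,360))
cv2.imwrite("pics/c3.png",np.hstack([a,c])[:,:,::-1])
E
```

```text
tool_pos: [0.6042, -0.0548, 0.2471]
tool_rot: [0.003, 0.681, 0.732, 0.002]
contact_force: [0.7, 0.7, 0.2]
gripper_width: 0.399
grasp_force: 0.0
grasp_force: 0.0
time: 35.75
tool_pos: [0.362, -0.0478, 0.2659]
tool_rot: [0.0, 0.681, 0.732, 0.0]
contact_force: [0.2, 0.3, 0.4]
gripper_width: 0.401
grasp_force: 0.0
[[0.6257, -0.0438], [0.6371, -0.2535], [0.5485, -0.2564], [0.5374, -0.0486]]
```

View pics/c3.png

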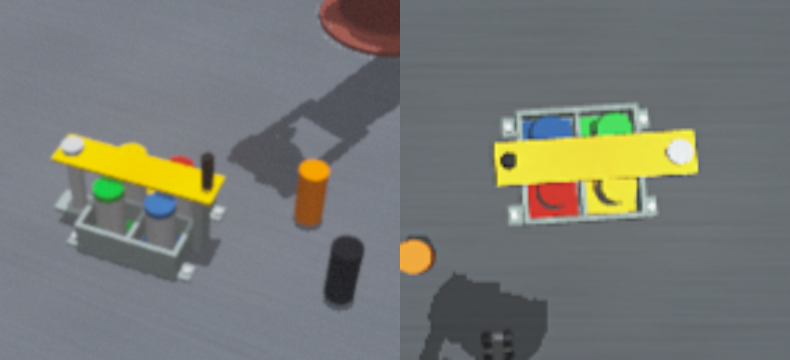

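The bar lies straight across the crate on its rest, with all four billets upright in the cells of their own colours. Handing in.

```bash
python3 -c "
from plant import manip; print(manip.job_done())"
```

```text
the job is handed in; nothing more can be done
None
```

The red, green and yellow billets stand upright in the cells of their own colours, the blue billet is still in its cell, and the hold-down bar is swung shut against its stop; the job was handed in at about 36 s, with no verdict returned.

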